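# Change the channel on an interlocked key selector

### The arm

A 6-joint arm with a two-finger parallel gripper is mounted at the origin on a cart in front of the work surface, level with it; the furniture and walls round the work are solid. World frame = base frame: x ahead of the robot, y to its left, z up, the work surface at z = 0. Lengths are in mm, angles in rad, forces in N, time in s.
With the tool pointing down it reaches from about 350 to 725 mm from the base axis. Payload 4.3 kg.
Tool frame: the origin (TCP) lies where the fingers leave the gripper's body, on its centre line; the fingertips stand 73 mm ahead of it and the grasp point (between the pads) lies 54 mm ahead of it (robot.tip_reach is the z of the fingertips in the tool frame, in mm); z points along the fingers, y is the line along which they close (so a half turn about z gives the same grasp; the last joint's range is limited). The gripper opens to 85 mm and grips with 20 to 120 N. Pads are 22 mm wide; open, the fingers measure 114 mm over their backs; the gripper's body (76 mm by 85 mm) begins 54 mm behind the grasp point. The pads swing forward as they close: fully open they stand 13 mm farther back than shut.
Start: joints at [-1.368, 0.377, 0.081, 1.274, 0, 1.46], TCP at [176.951, -547.126, 303.929] pointing down, gripper open.
Joint ranges: [-2.72, 2.72], [-0.84, 1.66], [-1.02, 1.22], [-1.77, 2.12], [-1.37, 1.28], [-3.14, 3.14]. Speed limits (rad/s): [2.57, 2.57, 3.14, 3.14, 3.14, 3.14].

### API

Orientations are given as a unit quaternion [x, y, z, w].
In Python, from plant import sense, imaging, robot gives the robot as it stands.
- The arm moves only by the tool drive_tool, never from a script. Its argument "series" is a list of rows, each a list of 3 entries, a list of its own where there are three numbers: the shift along the tool's x, y, z in m, then the turn, a rotation vector about the tool's x, y, z in degrees, then the opening, from 0 (shut) to 1 (fully open). A call has 1 to 12 rows; each row is the pose to reach, as a shift and turn from the pose commanded when the call began, along the tool's axes at that moment; what a row does not reach only later rows make up. A row lasts 1/10 s, in which the tool goes at most 50 mm and 8.59 degrees, less where a joint would pass 70% of its speed; a pose out of reach is approached as far as the arm can. A call with a gripper value outside its range is refused whole. The fingers move at their own pace and stop on an object; "newtons" is the grip in N (left out, the last holds). Time passes only in rows, so rows that repeat a pose let the fingers close. It gives the time, the measured TCP pose, the force, the opening and the grip force at its end, in the units of the state.
- sense(): the state, without advancing time (a new reading comes with each control period).
- imaging.camera(name): name is "side" or "top"; returns a dict with "img" (400x640x3 uint8, red, green, blue), "fx", "fy", "cx", "cy" (pixels), "T" (4x4, takes a point from camera to world coordinates). Camera axes: x right, y down, z forward; pixel columns grow to the right and rows downward; lengths in mm; the calibration is good to about 2 mm. A picture is of the moment at which its call begins. There is no depth.
- robot.finish_job(): hands the job in; it is judged then, once.
The state is a dict: "t": time; "qpos": joint angles; "qvel": joint speeds; "tau": joint torques, N m; "eef_pos": TCP position; "tcp_rot": TCP orientation; "wrist_force": force on the tool from outside, world axes, zero at the start; "torque": the same for the moment, N m; "gripper_width": opening from 0.0 (shut) to 1.0 (fully open); "finger_force": force on a finger pad.
Only numpy, scipy, OpenCV 4.12 (cv2) and the standard library are available. Lean on these libraries where they do the work, as an engineer would, in place of code of your own. Each camera call takes 0.05 s, during which the arm holds its last target. There are 200 camera calls.

### The job

The test selector is set to its red channel; change it over to green. Slide the clear guard all the way back off the keys, press the green key fully down so that it stays down and the red key pops up, then slide the guard fully forward over the keys again. Do not press the white or blue key, and leave the multimeter and the solder spool where they are.

Things in the scene. Friction and masses are not known exactly. Their poses are not given: they have to be found in the camera images.
- selector: fixed grey box with black top, 160 mm front to back (its x) x 220 mm wide (its y), deck 55 mm high, aluminium side rails 84 mm high. Origin: centre of its underside; x points from its front (robot side) to its back, z up. Four coloured keys in a row: centres at x = -42 mm, y = +-22 and +-66 mm; which colour is where varies
- guard (a joint): clear guard plate over the keys, 64 mm (x) x 196 mm (y), top 80 mm above the bench, sliding along the selector's x. 0 = fully forward (closed), 0.066 m = fully back (keys bare; the plate's front edge is then 9 mm in front of the selector's origin). Stays where it is left, takes about 2 N, has end stops. Starts 0 to 0.02 m open
- guard_rib (a point): top centre of the orange rib that stands across the middle of the clear guard: 8 mm thick (selector's x), 110 mm long (selector's y), standing 26 mm above the guard plate, top 106 mm above the bench; the guard is pushed back or forward by this rib. Axes as the selector's
- key_red (a joint): red key, latched down at the start: 54 x 34 mm key cap. 0 = fully up (top 73 mm above the bench), grows as pressed, hard stop at 0.014 m; sprung upward, pressing takes up to 8 N, more at the stop. Past about 0.012 m it latches and then rests at about 0.0113 m; pressing another key releases it (a half press releases the old key without latching the new one)
- key_green (a joint): green key, up at the start, the one to press: 54 x 34 mm key cap. 0 = fully up (top 73 mm above the bench), grows as pressed, hard stop at 0.014 m; sprung upward, pressing takes up to 8 N, more at the stop. Past about 0.012 m it latches and then rests at about 0.0113 m; pressing another key releases it (a half press releases the old key without latching the new one)
- key_white (a joint): white key, up: 54 x 34 mm key cap. 0 = fully up (top 73 mm above the bench), grows as pressed, hard stop at 0.014 m; sprung upward, pressing takes up to 8 N, more at the stop. Past about 0.012 m it latches and then rests at about 0.0113 m; pressing another key releases it (a half press releases the old key without latching the new one)
- key_blue (a joint): blue key, up: 54 x 34 mm key cap. 0 = fully up (top 73 mm above the bench), grows as pressed, hard stop at 0.014 m; sprung upward, pressing takes up to 8 N, more at the stop. Past about 0.012 m it latches and then rests at about 0.0113 m; pressing another key releases it (a half press releases the old key without latching the new one)
- key_red_top (a point): centre of the top face of the red key cap (54 mm along the selector's x, 34 mm along its y; keys are 44 mm apart centre to centre); it moves with the key
- key_green_top (a point): centre of the top face of the green key cap (54 mm along the selector's x, 34 mm along its y; keys are 44 mm apart centre to centre); it moves with the key
- key_white_top (a point): centre of the top face of the white key cap (54 mm along the selector's x, 34 mm along its y; keys are 44 mm apart centre to centre); it moves with the key
- key_blue_top (a point): centre of the top face of the blue key cap (54 mm along the selector's x, 34 mm along its y; keys are 44 mm apart centre to centre); it moves with the key
- multimeter: grey hand multimeter lying flat to the right of the selector, 182 x 88 x 56 mm, long along its x; origin at the centre of its underside; loose, to be left alone
- solder_spool: black and white solder spool standing to the left of the selector, 60 mm diameter, 48 mm high; origin at the centre of its underside; loose, to be left alone

How it is judged (in metres and radians):
On the way, in this order (a step that is already met when the one before it is completed fails the run):
1. the guard is slid back off the keys (at least 55 mm from closed) (value of joint guard above 0.055 m), for 0.2 s.
2. with the guard still back, the green key is down (more than 10 mm) and the red key is up (less than 3 mm down) (value of joint guard above 0.045 m and value of joint key_green above 0.01 m and value of joint key_red below 0.003 m), for 0.2 s.
At the end, for the whole second after the job is handed in: the green key is latched down (more than 10 mm), the red, white and blue keys are up (less than 3 mm down), and the guard is at rest fully forward over the keys (within 5 mm of its front stop) (value of joint guard below 0.005 m and value of joint key_green above 0.01 m and value of joint each of key_red, key_white, key_blue below 0.003 m and velocity of joint guard between -0.01 and 0.01 m/s); the robot touches nothing.
It fails at once if the white or the blue key is pressed (more than 6 mm) (value of joint any of key_white, key_blue above 0.006 m).
It fails at once if the multimeter or the solder spool is shoved more than 25 mm or tipped (distance of any of multimeter, solder_spool from where it was at the start of the episode above 0.025 m or angle between any of multimeter, solder_spool's own z axis and vertical above 0.4 rad).
It also fails if it takes over 48 s, if anything falls off the work surface, if the arm or the gripper's body presses on something with over 40 N, if the wrist force passes 120 N, or if a joint passes its speed limit or range.

## Working session

There is one attempt and no reset: what is moved stays moved. The work goes in short steps, Python scripts to look and compute and a tool call to move; the robot and the scene stay as the last step left them, time stands still between calls to the robot, and variables do not carry over. Pictures are saved under pics/ and viewed, at most 10 in all, crops included, and the job is handed in when it is done.

Besides the shell and the picture viewer there is one more tool, called after "Request:" in YAML: its name, and indented under it one key for each argument. drive_tool: Moves the arm, as the interface text tells. Its arguments: {"type":"object","properties":{"series":{"type":"array","items":{"type":"array"}},"newtons":{"type":"number"}},"required":["series"]}

```bash
mkdir -p pics; python3 - <<'E'
from plant import sense, imaging, robot
import cv2,pickle
s=sense();print(s)
for n in("top","side"):
    c=imaging.camera(n);cv2.imwrite(f"pics/{n}0.png",c["img"][:,:,::-1]);pickle.dump(c,open(f"{n}0.pkl","wb"))
    print(n,c["fx"],c["cx"],c["cy"],c["T"])
E
```

```text
{'t': 0.0, 'qpos': array([-1.36828959e+00,  3.78082331e-01,  7.96402069e-02,  1.27440645e+00,
       -3.61934718e-05,  1.46048517e+00]), 'qvel': array([-9.73337950e-05, -1.75268686e-03,  1.79313501e-03, -3.83585500e-04,
       -1.36504746e-03, -5.87634601e-04]), 'tau': array([ 7.86720193e-04, -4.63601589e+01,  2.69876200e+01,  2.08346103e-02,
        7.93341073e-07, -4.28921112e-06]), 'eef_pos': array([ 176.84010499, -546.59949679,  302.95527078]), 'tcp_rot': array([ 9.87792514e-01,  1.55771935e-01, -6.53627921e-05, -1.02419984e-03]), 'wrist_force': array([-0.04281354, -0.27966961,  0.49621996]), 'torque': array([ 0.00552716, -0.04445486,  0.03152128]), 'finger_force': 0.0, 'gripper_width': 1.0008469263099524}
top 482.7140297034283 317.78988320174403 206.1559116863783 [[-1.40771015e-02 -9.82225998e-01  1.87173513e-01  3.24198535e+02]
 [-9.99305053e-01  2.02814954e-02  3.12741549e-02 -7.03680598e+01]
 [-3.45144468e-02 -1.86603187e-01 -9.81828907e-01  1.05741246e+03]
 [ 0.00000000e+00  0.00000000e+00  0.00000000e+00  1.00000000e+00]]
side 496.95067488350935 325.59068998800797 200.92048402924712 [[-8.64557524e-01 -2.63813980e-01  4.27717747e-01  1.15744542e+01]
 [-5.02252297e-01  4.82098000e-01 -7.17860814e-01  7.38891953e+02]
 [-1.68201522e-02 -8.35454189e-01 -5.49302631e-01  7.03526401e+02]
 [ 0.00000000e+00  0.00000000e+00  0.00000000e+00  1.00000000e+00]]
```

View pics/top0.png

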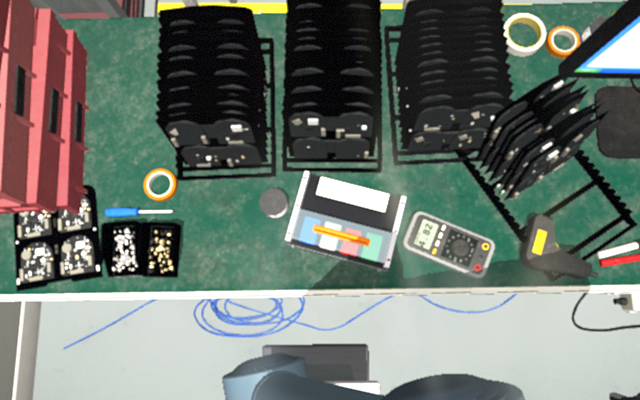

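View pics/side0.png

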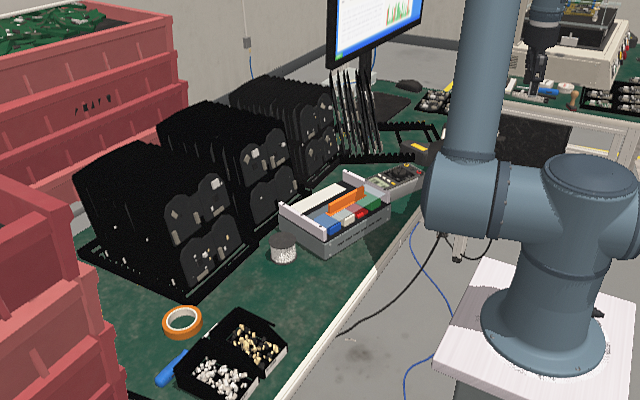

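The selector is near (345,220) in the top view, with the keys running blue, white, red, green from left to right. The spool is at (273,203) and the meter at (450,243). I'll enlarge the selector.

```bash
python3 - <<'E'
import cv2
a=cv2.imread("pics/top0.png")[160:280,265:425];cv2.imwrite("pics/top0c.png",cv2.resize(a,None,fx=5,fy=5,interpolation=cv2.INTER_CUBIC))
a=cv2.imread("pics/side0.png")[160:270,265:425];cv2.imwrite("pics/side0c.png",cv2.resize(a,None,fx=5,fy=5,interpolation=cv2.INTER_CUBIC))
E
```

```text
(no output)
```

View pics/top0c.png

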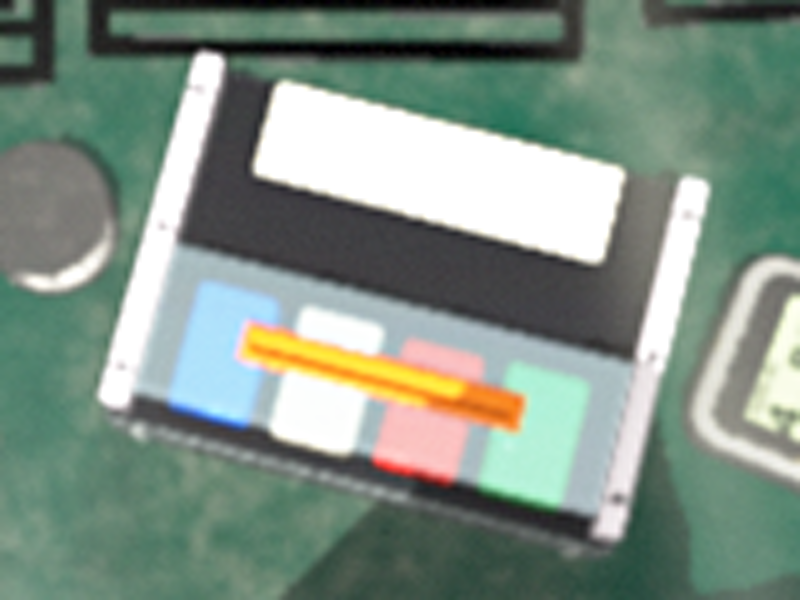

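View pics/side0c.png

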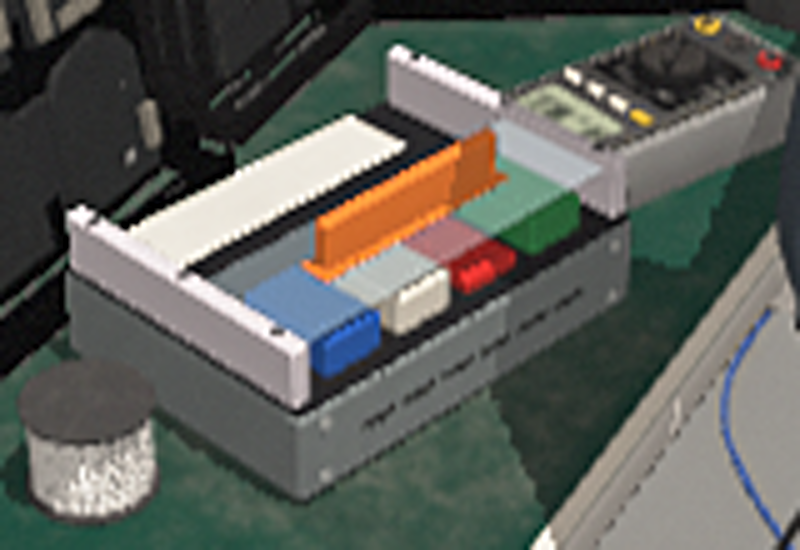

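```bash
cat > h.py <<'E'
import numpy as np,cv2,pickle
def ray(c,u,v,z):
    d=c["T"][:3,:3]@[(u-c["cx"])/c["fx"],(v-c["cy"])/c["fy"],1];o=c["T"][:3,3]
    return (o+d*(z-o[2])/d[2])[:2]
def proj(c,P):
    p=np.c_[np.atleast_2d(P),np.ones(len(np.atleast_2d(P)))]@np.linalg.inv(c["T"]).T
    return np.c_[c["fx"]*p[:,0]/p[:,2]+c["cx"],c["fy"]*p[:,1]/p[:,2]+c["cy"]]
E
python3 - <<'E'
from h import *
c=pickle.load(open("top0.pkl","rb"));s=pickle.load(open("side0.pkl","rb"))
cr=lambda u,v,o=(265,160):((u+.5)/5-.5+o[0],(v+.5)/5-.5+o[1])
img=np.array([ray(c,*cr(*p),84) for p in [(194,53),(99,401),(710,180),(622,538)]])
mod=np.array([[80,110],[-80,110],[80,-110],[-80,-110.]])
print(np.linalg.norm(img[0]-img[1]),np.linalg.norm(img[2]-img[3]),np.linalg.norm(img[0]-img[2]),np.linalg.norm(img[1]-img[3]))
ic,mc=img.mean(0),mod
H=(img-ic).T@mod; th=np.arctan2(H[1,0]-H[0,1],H[0,0]+H[1,1])
R=np.array([[np.cos(th),-np.sin(th)],[np.sin(th),np.cos(th)]])
print("pose",ic,th,np.degrees(th),"res",img-ic-mod@R.T)
for n,p in dict(L=(243,343),R=(522,408)).items(): print("rib",n,(ray(c,*cr(*p),106)-ic)@R)
# side check: rail tops near corners & rib top ends
for n,p,z in [("FL",(300,347),84),("BL",(75,208),84),("BR",(398,48),84),("FR",(620,160),84),("ribL",(322,217),106),("ribR",(490,132),106)]:
    print(n,(ray(s,*cr(*p),z)-ic)@R)
np.savez("pose.npz",ic=ic,R=R,th=th)
for k in [(-42,-66),(-42,-22)]: print("key",ic+R@k)
E
```

```text
150.50595039910291 151.11656573093572 219.31294157585899 217.35513718568896
pose [484.79329442 -95.60722838] -0.2731340782510083 -15.649429924978747 res [[-4.78938179  0.85108013]
 [ 4.1597829  -2.40510348]
 [-4.13138324  1.38082969]
 [ 4.76098212  0.17319366]]
rib L [-40.43846306  56.50124614]
rib R [-37.74546523 -56.82403665]
FL [-72.97494618 102.33780542]
BL [ 76.13848471 100.3533284 ]
BR [  72.62085502 -107.28877117]
FR [ -74.47848237 -103.61465221]
ribL [-33.32650017  50.03862361]
ribR [-38.16271867 -53.05124692]
key [ 426.54668247 -147.83109454]
key [ 438.4157113  -105.46216542]
```

```bash
cat >> h.py <<'E'
from scipy.spatial.transform import Rotation as Ro
def go(x,y,tipz):
    """shift (m) and turn (deg), in tool axes, to bring the shut tips to selector (x,y), height tipz, tool y along selector x"""
    from plant import sense,robot
    d=np.load("pose.npz");s=sense();Rt=Ro.from_quat(s["tcp_rot"]);a=d["R"]
    want=Ro.from_matrix(np.c_[[*a[:,1],0],[*a[:,0],0],[0,0,-1]])
    tgt=np.r_[d["ic"]+a@[x,y],tipz+robot.tip_reach]
    print("t",round(s["t"],2),"tip now sel",np.round((s["eef_pos"][:2]-d["ic"])@a,1),round(s["eef_pos"][2]-robot.tip_reach,1),"F sel",np.round(s["wrist_force"][:2]@a,1),round(s["wrist_force"][2],1))
    print("shift m",np.round(Rt.inv().apply(tgt-s["eef_pos"])/1000,4),"turn",np.round((Rt.inv()*want).as_rotvec(degrees=True),2),"grip",round(s["gripper_width"],2))
E
python3 - <<'E'
from h import *
d=dict(np.load("pose.npz"));d["ic"]=d["ic"]+d["R"]@[0,-1];np.savez("pose.npz",**d)
from plant import robot;print(robot.tip_reach)
go(-80,0,125)
E
```

```text
72.6
t 0.1 tip now sel [-174.8 -516.4] 230.4 F sel [ 0.3 -0.6] 0.0
shift m [ 0.3646 -0.3776  0.1062] turn [ -0.09  -0.06 -56.43] grip 1.0
```

Request:
drive_tool:
  series:
    - [[0.365,-0.378,0.106],[0,0,-56.4],0]
    - [[0.365,-0.378,0.106],[0,0,-56.4],0]
    - [[0.365,-0.378,0.106],[0,0,-56.4],0]
    - [[0.365,-0.378,0.106],[0,0,-56.4],0]
    - [[0.365,-0.378,0.106],[0,0,-56.4],0]
    - [[0.365,-0.378,0.106],[0,0,-56.4],0]
    - [[0.365,-0.378,0.106],[0,0,-56.4],0]
    - [[0.365,-0.378,0.106],[0,0,-56.4],0]
    - [[0.365,-0.378,0.106],[0,0,-56.4],0]
    - [[0.365,-0.378,0.106],[0,0,-56.4],0]
    - [[0.365,-0.378,0.106],[0,0,-56.4],0]
    - [[0.365,-0.378,0.106],[0,0,-56.4],0]

```text
t: 1.3
eef_pos: [408.1, -71.5, 196.7]
tcp_rot: [0.795, 0.607, -0.0, -0.001]
wrist_force: [0.3, -0.3, -0.2]
gripper_width: -0.0
finger_force: 0.0
```

Request:
drive_tool:
  series:
    - [[0,0,0],[0,0,0],0]
    - [[0,0,0],[0,0,0],0]
    - [[0,0,0],[0,0,0],0]

```text
t: 1.6
eef_pos: [407.7, -76.2, 198.1]
tcp_rot: [0.798, 0.603, -0.0, 0.0]
wrist_force: [-0.1, 0.1, 0.1]
gripper_width: -0.002
finger_force: 0.0
```

```bash
python3 - <<'E'
from h import *
from plant import imaging
go(-80,0,88)
a=[]
for n,o in (("top",(265,160)),("side",(265,160))):
    c=imaging.camera(n);pickle.dump(c,open(f"{n}1.pkl","wb"))
    a.append(cv2.resize(c["img"][o[1]-40:o[1]+120,o[0]-20:o[0]+180,::-1],None,fx=4,fy=4,interpolation=cv2.INTER_CUBIC)[:600])
cv2.imwrite("pics/b.png",cv2.resize(np.hstack(a),(800,300)))
cv2.imwrite("pics/b_side.png",a[1])
E
```

```text
t 1.6 tip now sel [-79.4  -1.1] 125.5 F sel [-0.2  0.1] 0.1
shift m [ 0.0012 -0.0006  0.0375] turn [ 0.02  0.02 -0.15] grip -0.0
```

View pics/b_side.png

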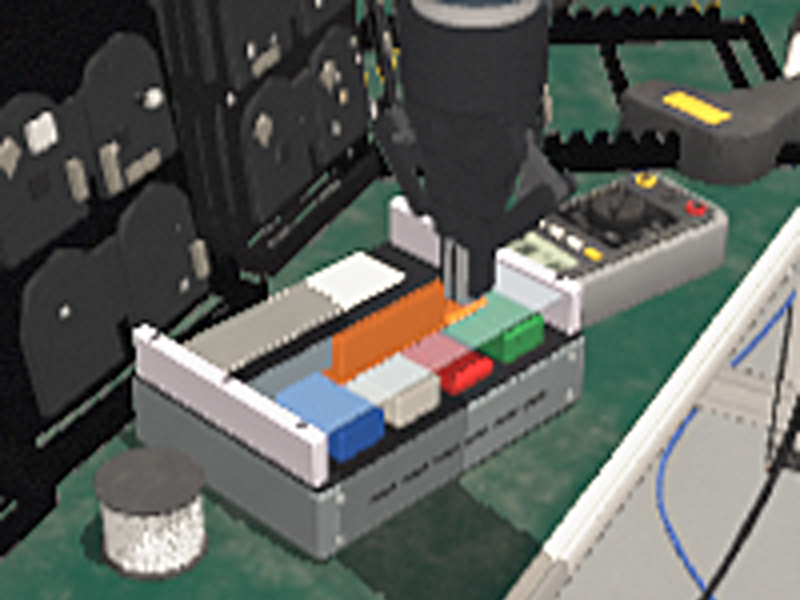

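```bash
python3 - <<'E'
from h import *
d=np.load("pose.npz");s=pickle.load(open("side1.pkl","rb"))
f=lambda x,y,z:((proj(s,np.r_[d["ic"]+d["R"]@[x,y],z])[0]-[245,120])*4).round()
print("tip",f(-79.4,-1.1,125.5)); 
for x in(-35,-39,-43): print("ribtop L,R",x,f(x,55,106),f(x,-55,106))
print("green front",f(-69,-66,73),"plate back at x,y=+-98",f(-5,98,80),f(-75,-98,80))
E
```

```text
tip [464. 297.]
ribtop L,R -35 [333. 336.] [470. 260.]
ribtop L,R -39 [338. 339.] [475. 263.]
ribtop L,R -43 [343. 342.] [480. 265.]
green front [525. 323.] plate back at x,y=+-98 [239. 386.] [570. 296.]
```

Request:
drive_tool:
  series:
    - [[0.001,0,0.02],[0,0,0],0]
    - [[0.001,0,0.037],[0,0,0],0]
    - [[0.001,0,0.037],[0,0,0],0]
    - [[0.001,0.01,0.037],[0,0,0],0]
    - [[0.001,0.02,0.037],[0,0,0],0]
    - [[0.001,0.03,0.037],[0,0,0],0]
    - [[0.001,0.04,0.037],[0,0,0],0]
    - [[0.001,0.05,0.037],[0,0,0],0]
    - [[0.001,0.06,0.037],[0,0,0],0]
    - [[0.001,0.07,0.037],[0,0,0],0]
    - [[0.001,0.07,0.037],[0,0,0],0]

```text
t: 2.8
eef_pos: [477.5, -93.6, 161.0]
tcp_rot: [0.797, 0.604, 0.001, 0.001]
wrist_force: [0.1, 0.1, 0.1]
gripper_width: 0.001
finger_force: 0.0
```

```bash
python3 - <<'E'
from h import *
go(5,0,88)
E
```

```text
t 2.8 tip now sel [-7.6  0.9] 88.4 F sel [0.  0.1] 0.1
shift m [-0.0009  0.0126  0.0004] turn [ 0.12 -0.01 -0.02] grip 0.0
```

Request:
drive_tool:
  series:
    - [[0,0.003,0],[0,0,0],0]
    - [[0,0.006,0],[0,0,0],0]
    - [[0,0.009,0],[0,0,0],0]

```text
t: 3.1
eef_pos: [483.9, -95.4, 160.8]
tcp_rot: [0.797, 0.604, -0.0, -0.0]
wrist_force: [-1.8, 0.9, 0.6]
gripper_width: -0.0
finger_force: 0.9
```

Request:
drive_tool:
  series:
    - [[0,0.002,0],[0,0,0],0]
    - [[0,0.004,0],[0,0,0],0]

```text
t: 3.3
eef_pos: [488.0, -96.5, 160.8]
tcp_rot: [0.797, 0.604, -0.0, -0.0]
wrist_force: [-2.1, 0.0, -0.1]
gripper_width: -0.0
finger_force: 0.8
```

```bash
python3 - <<'E'
from h import *
from plant import imaging
go(5,0,88)
c=imaging.camera("side");pickle.dump(c,open("side2.pkl","wb"))
cv2.imwrite("pics/c.png",cv2.resize(c["img"][130:280,245:445,::-1],None,fx=4,fy=4,interpolation=cv2.INTER_CUBIC))
E
```

```text
t 3.3 tip now sel [3.3 1. ] 88.2 F sel [-2.  -0.6] -0.1
shift m [-0.001   0.0017  0.0002] turn [-0.02 -0.   -0.03] grip -0.0
```

View pics/c.png

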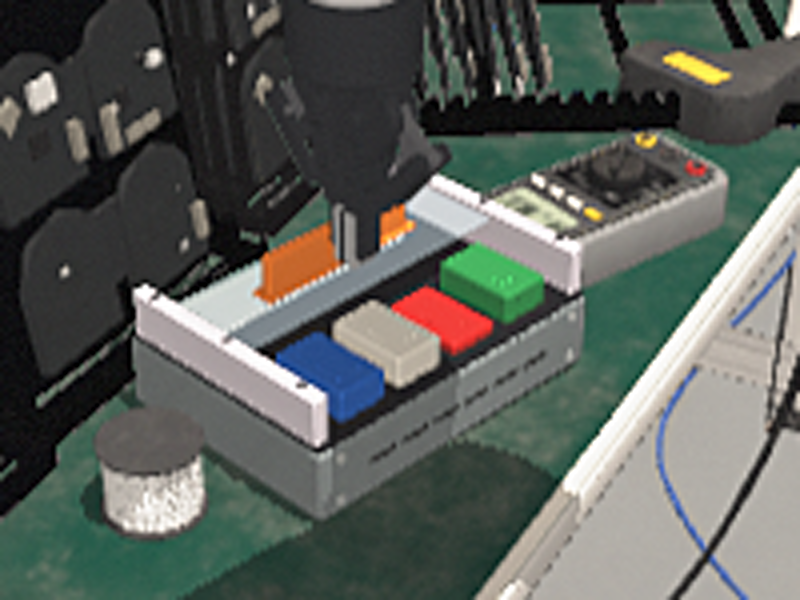

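The guard is back and all four keys are bare, with the red one down. I'll push on to the end stop.

Request:
drive_tool:
  series:
    - [[0,0.003,0],[0,0,0],0]
    - [[0,0.005,0],[0,0,0],0]
    - [[0,0.005,0],[0,0,0],0]

```text
t: 3.65
eef_pos: [490.4, -97.2, 160.6]
tcp_rot: [0.797, 0.604, -0.002, -0.002]
wrist_force: [-9.4, 2.8, 7.0]
gripper_width: 0.006
finger_force: 4.5
```

Request:
drive_tool:
  series:
    - [[0,0.003,0],[0,0,0],0]
    - [[0,0.003,0],[0,0,0],0]

```text
t: 3.85
eef_pos: [490.9, -97.3, 160.3]
tcp_rot: [0.797, 0.604, -0.003, -0.004]
wrist_force: [-14.8, 4.5, 13.1]
gripper_width: 0.001
finger_force: 8.1
```

```bash
python3 - <<'E'
from h import *
go(-42,-66,125)
E
```

```text
t 3.85 tip now sel [6.3 1. ] 87.7 F sel [-15.5   0.3] 13.1
shift m [-0.0671 -0.0487 -0.0367] turn [-0.61  0.03 -0.02] grip 0.0
```

Request:
drive_tool:
  series:
    - [[0,-0.02,0],[0,0,0],0]
    - [[0,-0.04,-0.02],[0,0,0],0]
    - [[-0.03,-0.053,-0.037],[0,0,0],0]
    - [[-0.067,-0.053,-0.037],[0,0,0],0]
    - [[-0.067,-0.053,-0.037],[0,0,0],0]
    - [[-0.067,-0.053,-0.037],[0,0,0],0]
    - [[-0.067,-0.053,-0.037],[0,0,0],0]

```text
t: 4.55
eef_pos: [427.0, -148.6, 197.8]
tcp_rot: [0.797, 0.604, 0.0, -0.0]
wrist_force: [0.2, -0.2, -0.3]
gripper_width: -0.005
finger_force: 0.0
```

```bash
python3 - <<'E'
from h import *
from plant import imaging
go(-42,-66,76)
d=np.load("pose.npz")
for n,o in(("side",(345,160)),("top",(300,160))):
    c=imaging.camera(n)
    if n=="side":
        cv2.imwrite("pics/d.png",cv2.resize(c["img"][130:280,245:445,::-1],None,fx=4,fy=4,interpolation=cv2.INTER_CUBIC))
        for P in [(-69,-49,73),(-69,-83,73),(-15,-49,73),(-69,49,73),(-69,83,73)]:
            print(P,((proj(c,np.r_[d["ic"]+d["R"]@P[:2],P[2]])[0]-[245,130])*4).round())
E
```

```text
t 4.55 tip now sel [-41.4 -65.6] 125.2 F sel [ 0.3 -0.2] -0.3
shift m [-0.0004 -0.0006  0.0492] turn [ 0.01 -0.02 -0.01] grip -0.01
(-69, -49, 73) [505. 295.]
(-69, -83, 73) [544. 272.]
(-15, -49, 73) [436. 259.]
(-69, 49, 73) [386. 367.]
(-69, 83, 73) [341. 393.]
```

View pics/d.png

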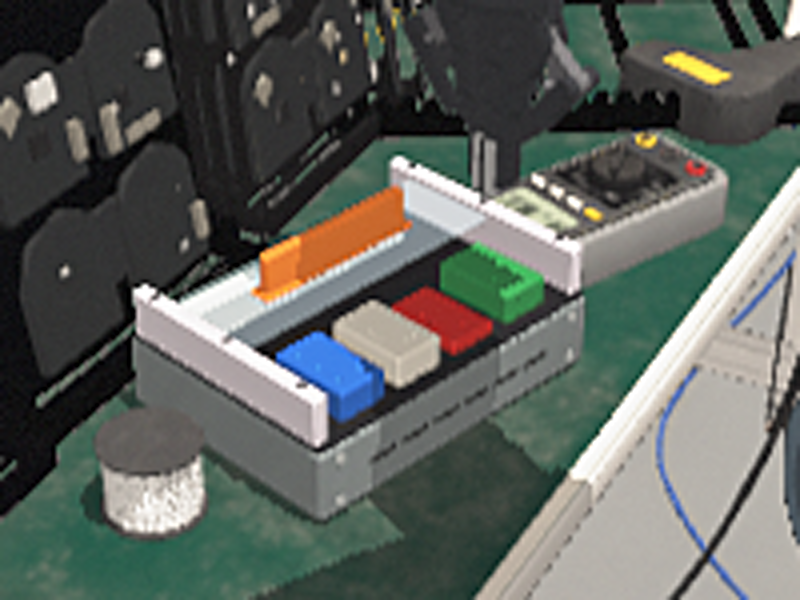

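The key corners match the prediction. Now I'll press green.

Request:
drive_tool:
  series:
    - [[0,0,0.03],[0,0,0],0]
    - [[0,0,0.045],[0,0,0],0]
    - [[0,0,0.053],[0,0,0],0]
    - [[0,0,0.058],[0,0,0],0]
    - [[0,0,0.062],[0,0,0],0]
    - [[0,0,0.066],[0,0,0],0]
    - [[0,0,0.068],[0,0,0],0]
    - [[0,0,0.068],[0,0,0],0]
    - [[0,0,0.068],[0,0,0],0]

```text
t: 5.55
eef_pos: [426.9, -148.7, 131.4]
tcp_rot: [0.797, 0.604, 0.0, 0.0]
wrist_force: [-5.2, 4.4, 16.7]
gripper_width: 0.004
finger_force: 8.3
```

```bash
python3 - <<'E'
from h import *
go(-42,-66,59)
E
```

```text
t 5.55 tip now sel [-41.5 -65.7] 58.8 F sel [-6.2  2.8] 16.7
shift m [-0.0003 -0.0005 -0.0002] turn [ 0.05 -0.03 -0.01] grip 0.0
```

The key reached its stop (tip at 58.8 mm, 16.7 N). I'll raise the tool and move behind the rib.

Request:
drive_tool:
  series:
    - [[0,0,-0.03],[0,0,0],0]
    - [[0,0,-0.07],[0,0,0],0]
    - [[0,0,-0.07],[0,0,0],0]
    - [[0.03,0.04,-0.07],[0,0,0],0]
    - [[0.067,0.08,-0.07],[0,0,0],0]
    - [[0.067,0.1,-0.07],[0,0,0],0]
    - [[0.067,0.1,-0.07],[0,0,0],0]
    - [[0.067,0.1,-0.07],[0,0,0],0]

```text
t: 6.35
eef_pos: [541.1, -111.5, 199.2]
tcp_rot: [0.797, 0.604, -0.0, -0.0]
wrist_force: [-1.1, -0.5, -0.1]
gripper_width: -0.001
finger_force: 0.0
```

```bash
python3 - <<'E'
from h import *
from plant import imaging
go(58,0,88)
c=imaging.camera("side")
cv2.imwrite("pics/e.png",cv2.resize(c["img"][130:280,245:445,::-1],None,fx=4,fy=4,interpolation=cv2.INTER_CUBIC))
E
```

```text
t 6.35 tip now sel [58.5  0.9] 126.6 F sel [-0.9 -0.8] -0.1
shift m [-0.0008 -0.0005  0.0386] turn [-0.04  0.02 -0.02] grip -0.0
```

View pics/e.png

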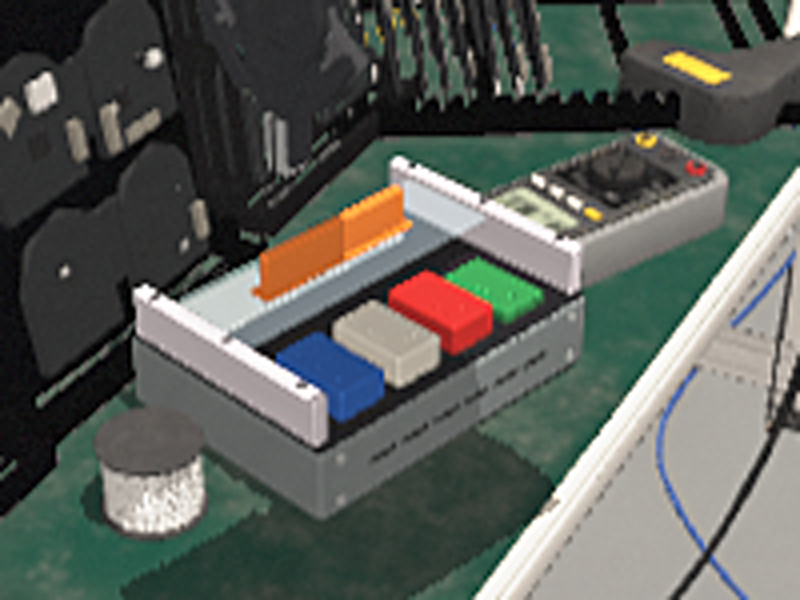

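Green is down and red is up. Now I'll push the guard forward.

Request:
drive_tool:
  series:
    - [[-0.001,0,0.025],[0,0,0],0]
    - [[-0.001,0,0.038],[0,0,0],0]
    - [[-0.001,0,0.038],[0,0,0],0]
    - [[-0.001,-0.01,0.038],[0,0,0],0]
    - [[-0.001,-0.02,0.038],[0,0,0],0]
    - [[-0.001,-0.03,0.038],[0,0,0],0]
    - [[-0.001,-0.04,0.038],[0,0,0],0]
    - [[-0.001,-0.05,0.038],[0,0,0],0]
    - [[-0.001,-0.06,0.038],[0,0,0],0]
    - [[-0.001,-0.07,0.038],[0,0,0],0]
    - [[-0.001,-0.077,0.038],[0,0,0],0]
    - [[-0.001,-0.077,0.038],[0,0,0],0]

```text
t: 7.6
eef_pos: [464.9, -91.0, 161.6]
tcp_rot: [0.797, 0.604, -0.001, -0.001]
wrist_force: [-0.2, 0.0, 0.4]
gripper_width: 0.002
finger_force: 0.0
```

Request:
drive_tool:
  series:
    - [[0,-0.003,0],[0,0,0],0]
    - [[0,-0.005,0],[0,0,0],0]
    - [[0,-0.007,0],[0,0,0],0]
    - [[0,-0.007,0],[0,0,0],0]

```text
t: 8.0
eef_pos: [460.0, -89.8, 161.8]
tcp_rot: [0.797, 0.604, 0.0, 0.0]
wrist_force: [1.3, 0.0, -1.0]
gripper_width: -0.002
finger_force: 1.0
```

Request:
drive_tool:
  series:
    - [[0,-0.002,0],[0,0,0],0]
    - [[0,-0.004,0],[0,0,0],0]
    - [[0,-0.004,0],[0,0,0],0]

```text
t: 8.3
eef_pos: [459.3, -89.7, 162.6]
tcp_rot: [0.797, 0.604, 0.002, 0.003]
wrist_force: [9.5, -1.7, -8.2]
gripper_width: -0.007
finger_force: 4.7
```

```bash
python3 - <<'E'
from h import *
go(-26.3,0,88)
E
```

```text
t 8.3 tip now sel [-26.1  -0.2] 90.0 F sel [9.7 0.9] -8.2
shift m [ 0.0002 -0.0002  0.002 ] turn [ 0.41 -0.01 -0.03] grip -0.01
```

The guard is at its front stop, at the position predicted. I'll back off and lift clear.

Request:
drive_tool:
  series:
    - [[0,0.015,0],[0,0,0],0]
    - [[0,0.025,-0.01],[0,0,0],0]
    - [[0,0.025,-0.05],[0,0,0],0]
    - [[0,0.025,-0.1],[0,0,0],0]
    - [[0,0.025,-0.12],[0,0,0],0]
    - [[0,0.025,-0.12],[0,0,0],0]
    - [[0,0.025,-0.12],[0,0,0],0]
    - [[0,0.025,-0.12],[0,0,0],0]

```text
t: 9.1
eef_pos: [479.0, -95.1, 280.1]
tcp_rot: [0.797, 0.604, -0.001, -0.001]
wrist_force: [-0.8, 0.1, -0.8]
gripper_width: 0.0
finger_force: 0.0
```

```bash
python3 - <<'E'
from h import *
from plant import imaging
c=imaging.camera("side")
cv2.imwrite("pics/f.png",cv2.resize(c["img"][130:280,245:445,::-1],None,fx=4,fy=4,interpolation=cv2.INTER_CUBIC))
E
```

```text
(no output)
```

View pics/f.png

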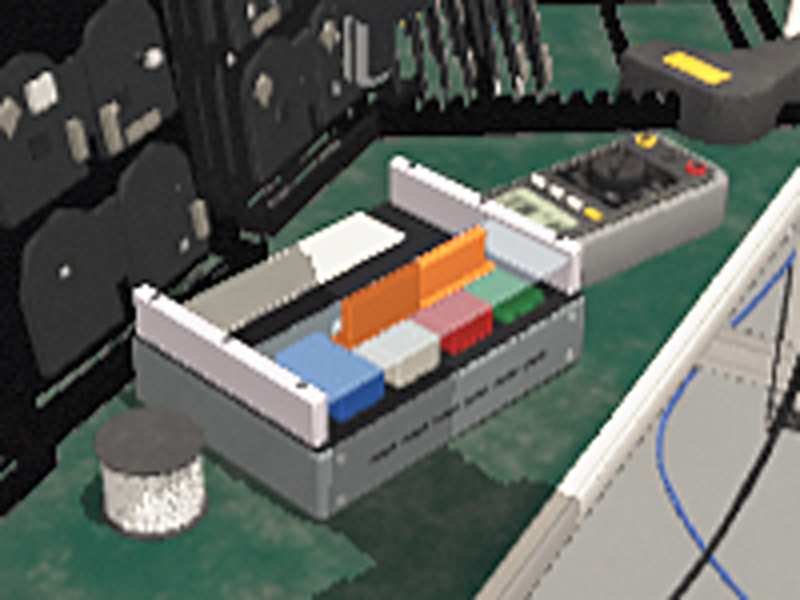

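The guard is closed with the rib's left end at (342,300), green is down, the other keys are up, and the arm is clear.

```bash
python3 -c "
from plant import robot
print(robot.finish_job())"
```

```text
the job is handed in; nothing more can be done
None
```

I handed the job in at about 9 s: the last picture shows green latched down, red, white and blue up, the guard fully forward, and the multimeter and spool where they were; the hand-in returned no verdict.

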